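# Press the bearing sleeve home in the hand mill

## Task

Refit the hand mill's bearing: take the slimmer of the two brass sleeves, start it upright in the bore of the mill's head, and press it down until its shoulder sits flush on the rim all round. It is a stiff fit and the head gives on its rubber buffer, so go by the force you feel, but do not bear on it with more than about 25 N. Let go of it and leave the bigger sleeve and the other things on the worktop where they are.

Things in the scene. Friction and masses are not known exactly. Their poses are not given: they have to be found in the camera images.
- mill: fixed foot of the mill: steel plate 130 x 110 mm, top at 16 mm, with a short chute 95 mm out along -x; its rubber buffer carries the head, which sinks softly by several mm under load and rises again: rim heights measured beforehand do not hold while pressing. Once the shoulder is home, force climbs steadily; 19 to 25 N is surely home. Origin: centre of the underside, on the bore's axis
- mill_rim (a point): centre of the bore's mouth, level with the flat rim of the mill's round steel head (74 mm across, rim 62 mm above the worktop unloaded); z up along the bore, which is 35.5 mm wide and over 40 mm deep. Four sprung balls 5 mm down grip the sleeve: it goes in freely for some 6 mm, then ever stiffer, up to 9 to 16 N at the end (friction differs), and stays where it is pushed
- sleeve: the slimmer brass sleeve, 65 mm tall, 0.15 kg, loose, upright on the worktop. Body 33 mm long, tapering evenly from 34 mm across under the flange to 30.4 mm at the foot; then shoulder flange 48 mm across, 33 to 39 mm above the foot; then grip neck 30 mm across, 39 to 65 mm, with a 16 mm hole. Origin: centre of its foot; z up its axis
- sleeve_shoulder (a point): centre of the underside of the sleeve's flange (the face that must meet the rim), 33 mm above its foot
- big_sleeve: the other, bigger brass sleeve, which does not fit: 58 mm tall, body 52 mm across, flange 66 mm, neck 38 mm; loose, to be left alone. Origin at the centre of its foot
- salt_shaker: bystander: salt shaker with a grey cap, 44 mm across, 90 mm tall, loose; origin at the centre of its underside
- tin: bystander: low round tin, 86 mm across, 40 mm tall, loose; origin at the centre of its underside
- onion: bystander: brown onion, 67 mm across, 78 mm tall, loose; origin at the centre of its underside
Not all that is in view belongs to the job. What is shaped like the sleeve but pink or turquoise is not meant.

How it is judged:
On the way:
1. the slimmer sleeve stands upright in the mouth of the bore, its foot at least 4 mm in and its shoulder still at least 10 mm above the rim (horizontal distance between sleeve and mill_rim below 0.004 m and z of sleeve in the frame of mill_rim below -0.004 m and z of sleeve_shoulder in the frame of mill_rim above 0.01 m and angle between sleeve's own z axis and vertical below 0.15 rad), for 0.1 s.
At the end, for the whole second after the job is handed in: the slimmer sleeve is home in the bore, its shoulder within 1.5 mm of the rim, centred within 3 mm, upright within 0.05 rad, at rest and released (z of sleeve_shoulder in the frame of mill_rim between -0.002 and 0.0015 m and horizontal distance between sleeve_shoulder and mill_rim below 0.003 m and angle between sleeve's own z axis and vertical below 0.05 rad and linear speed of sleeve below 0.02 m/s); the robot touches nothing.
It fails at once if the sleeve is forced: the mill's head is driven more than 7.8 mm down or aside, which takes about 28 N (distance of mill_rim from where it was at the start of the episode above 0.0078 m).
It fails at once if the fingers press on the mill itself with more than 35 N (contact force between the fingers and mill above 35 N).
It fails at once if the bigger sleeve is moved by more than 30 mm (distance of big_sleeve from where it was at the start of the episode above 0.03 m).
It fails at once if a bystander (salt shaker, tin, onion) is moved by more than 30 mm (distance of any of salt_shaker, tin, onion from where it was at the start of the episode above 0.03 m).
It also fails if it takes over 56 s, if anything falls off the work surface, if the arm or the gripper's body presses on something with over 40 N, if the wrist force passes 120 N, or if a joint passes its speed limit or range.

## Robot

A 6-joint arm with a two-finger parallel gripper is mounted at the origin on a cart in front of the work surface, level with it; the furniture and walls round the work are solid. World frame = base frame: x ahead of the robot, y to its left, z up, the work surface at z = 0. Lengths are in m, angles in rad, forces in N, time in s.
With the tool pointing down it reaches from about 0.35 to 0.8 m from the base axis. Payload 7.3 kg.
Tool frame: the origin (TCP) lies between the finger pads; the fingertips stand 25 mm ahead of it and the grasp point (between the pads) lies 6 mm ahead of it (r.tip_extent is the distance from the TCP to the fingertips, in m); z points along the fingers, y is the line along which they close (so a half turn about z gives the same grasp; the last joint's range is limited). The gripper opens to 85 mm and grips with 20 to 120 N. Pads are 22 mm wide; open, the fingers measure 114 mm over their backs; the gripper's body (76 mm by 85 mm) begins 54 mm behind the grasp point. The pads swing forward as they close: fully open they stand 13 mm farther back than shut.
Start: joints at [1.064, 0.342, 1.524, -0, 1.275, -0.146], TCP at [0.185, 0.491, 0.256] pointing down, gripper open.
Joint ranges: [-2.53, 2.53], [-0.77, 2.02], [0.04, 2.7], [-1, 4.14], [0.28, 2.66], [-3.11, 3.11]. Speed limits (rad/s): [2.57, 2.57, 3.14, 3.14, 3.14, 3.14].

## Interface

Orientations are given as a unit quaternion [x, y, z, w].
In Python, from workcell import r, command_gripper, optics gives the robot as it stands. The module is installed in compiled form; this text tells all that it offers. Calls block until the motion is done:
- r.reach(position, orientation): joint-space move of the TCP to a pose.
- r.move_straight(position, orientation=None, speed=0.15, max_force=None): straight line of the TCP; orientation=None keeps the orientation; speed is the mean speed in m/s. With max_force (N) it stops when the force on the tool has changed by that much, and returns True; else False.
- r.movej(angles): joint-space move.
- command_gripper(opening, force=None): finger opening in m; force is the grip in N (None keeps the last); returns when the fingers have stopped.
- r.hold(seconds).
- r.solve_ik(position, orientation): joint angles nearest the present ones, or None.
- r.read_state(): the state.
- optics.get_image(name): name is "scene" or "side" or "wrist"; returns (picture, depth): 480x640x3 uint8, red, green, blue; 480x640 float32, m along the optical axis (not along the pixel's ray), 0 where there is no reading.
- optics.camera_model(name): a dict with "K" (3x3 intrinsics, pixels), "R" (3x3) and "t" (3): a world point X has camera coordinates R X + t; the wrist camera has in their place "tool_from_camera" (4x4, takes a point from camera to tool coordinates, whose origin is the TCP and whose axes are the flange's). Camera axes: x right, y down, z forward; pixel columns grow to the right and rows downward; lengths in m; the calibration is good to about 2 mm. A picture is of the moment at which its call begins: read the wrist's pose just before it. camera_model takes no time and is no camera call.
A pose or a line that the arm cannot do raises r.PlanningError and nothing moves.
- r.finish_job(): hands the job in; it is judged then, once.
The state is a dict: "time_s": time; "joint_positions": joint angles; "dq": joint speeds; "tau": joint torques, N m; "eef_pos": TCP position; "eef_rot": TCP orientation; "contact_force": force on the tool from outside, world axes, zero at the start; "torque": the same for the moment, N m; "grip_width": finger opening in m; "grip_force": force on a finger pad.
Only numpy, scipy, OpenCV 4.12 (cv2) and the standard library are available. Lean on these libraries where they do the work, as an engineer would, in place of code of your own. Each camera call takes 0.05 s, during which the arm holds its last target. There are 200 camera calls.

## Working session

There is one attempt and no reset: what is moved stays moved. The work goes in short steps, each a Python script; the robot and the scene stay as the last script left them, time stands still between calls to the robot, and variables do not carry over. Pictures are saved under pics/ and viewed, at most 10 in all, crops included, and the job is handed in when it is done.

```bash
mkdir -p pics
python3 - <<'E'
from workcell import r, optics
import cv2, numpy as np
a=[]
for n in("scene","side"):
    p,d=optics.get_image(n); np.savez(f"{n}.npz",p=p,d=d); cv2.imwrite(f"pics/{n}.png",p[:,:,::-1])
    m=optics.camera_model(n); print(n,np.round(m["K"],1).tolist(),np.round(m["R"],3).tolist(),np.round(m["t"],3))
s=r.read_state(); print(s["time_s"],s["eef_pos"],s["eef_rot"],s["contact_force"],r.tip_extent)
print(optics.camera_model("wrist"))
E
```

```text
scene [[623.8, 0.0, 310.2], [0.0, 623.8, 228.7], [0.0, 0.0, 1.0]] [[-0.902, -0.431, 0.023], [-0.197, 0.362, -0.911], [0.385, -0.826, -0.411]] [0.611 0.088 1.043]
side [[586.9, 0.0, 326.3], [0.0, 586.9, 239.7], [0.0, 0.0, 1.0]] [[-0.881, -0.472, -0.027], [-0.19, 0.406, -0.894], [0.432, -0.783, -0.448]] [0.608 0.082 1.206]
0.1 [0.18514249 0.49091174 0.25568389] [ 1.79421629e-01  9.83772016e-01 -6.71395656e-04 -2.22055558e-04] [-0.54951207  0.00346255  0.05792974] 0.025
{'K': array([[425.19820908,   0.        , 317.32163946],
       [  0.        , 425.19820908, 233.70270083],
       [  0.        ,   0.        ,   1.        ]]), 'tool_from_camera': array([[ 8.92318601e-04, -9.47295255e-01, -3.20360583e-01,
         8.26233021e-02],
       [ 9.99998958e-01,  4.81825245e-04,  1.36061341e-03,
         2.82939519e-04],
       [-1.13454481e-03, -3.20361463e-01,  9.47294698e-01,
        -1.18232772e-01],
       [ 0.00000000e+00,  0.00000000e+00,  0.00000000e+00,
         1.00000000e+00]])}
```

View pics/scene.png

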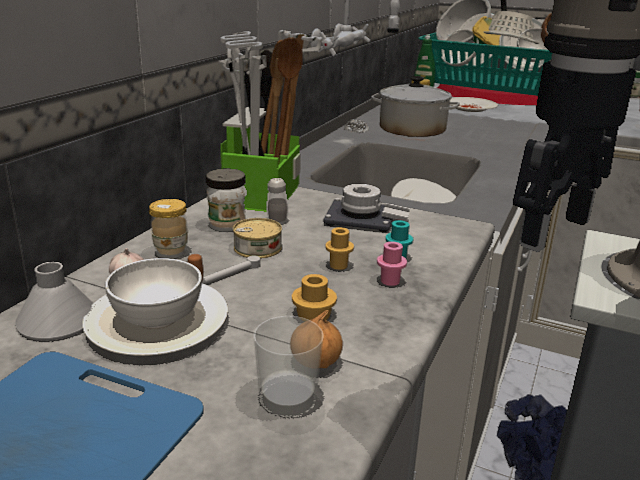

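View pics/side.png

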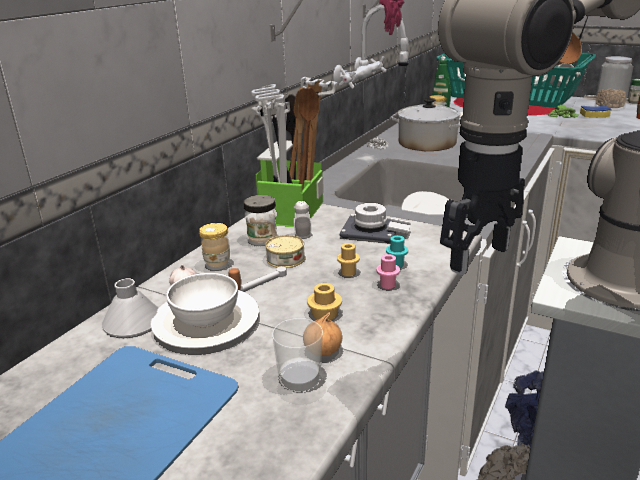

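The scene view has the slim sleeve at (340,250), the bigger one at (314,297), and the mill head at (361,198). The pink (391,263) and turquoise (400,238) decoys stand beside the slim sleeve, and the side view agrees. Next I'll locate them using depth.

```bash
cat > h.py <<'E'
import numpy as np, cv2
from workcell import r, optics, command_gripper
from scipy.spatial.transform import Rotation as Ro
from scipy.optimize import least_squares
def cloud(p,d,K,R,t):   # world point of every pixel
    v,u=np.mgrid[:480,:640]
    c=np.stack([(u-K[0,2])/K[0,0]*d,(v-K[1,2])/K[1,1]*d,d],-1)
    w=(c-t)@R; w[d<=0]=np.nan
    return w
def circ(P,rad=None):
    x0=np.r_[P.mean(0),rad or .02]
    f=lambda x:np.hypot(*(P-x[:2]).T)-(rad or x[2])
    return least_squares(f,x0,loss='soft_l1',f_scale=.001).x
def wrist():
    s=r.read_state(); p,d=optics.get_image("wrist"); m=optics.camera_model("wrist")
    T=np.eye(4);T[:3,:3]=Ro.from_quat(s["eef_rot"]).as_matrix();T[:3,3]=s["eef_pos"]
    C=np.linalg.inv(T@m["tool_from_camera"])
    return p,d,cloud(p,d,m["K"],C[:3,:3],C[:3,3])
def down(yaw):  # tool z down, closing axis y at 'yaw' from world y
    return (Ro.from_euler('z',yaw)*Ro.from_quat([0,1,0,0])).as_quat()
E
python3 - <<'E'
from h import *
for n,bx in(("scene",dict(slim=(320,225,362,275),big=(288,270,340,325),pink=(372,238,412,290),turq=(384,218,415,262),mill=(335,180,390,222),salt=(264,176,290,224),tin=(230,218,285,258))),
            ("side",dict(slim=(332,238,364,280),big=(304,280,346,320),mill=(350,200,392,234),pink=(374,252,402,292),turq=(385,233,410,268)))):
    z=np.load(n+".npz");m=optics.camera_model(n);w=cloud(z["p"],z["d"],m["K"],m["R"],m["t"])
    for k,(a,b,c,e) in bx.items():
        P=w[b:e,a:c].reshape(-1,3);P=P[np.isfinite(P[:,2])];P=P[(P[:,2]>.006)&(P[:,2]<.12)&(P[:,2]>.0)]
        zt=np.percentile(P[:,2],98);Q=P[P[:,2]>zt-.006]
        print(n,k,len(P),"ztop",zt.round(4),"top med",np.median(Q,0).round(4),"rng",np.ptp(Q,axis=0).round(3),"circ",circ(Q[:,:2]).round(4))
E
```

```text
scene slim 832 ztop 0.0673 top med [0.5189 0.2209 0.0658] rng [0.029 0.032 0.007] circ [0.5191 0.2186 0.0122]
scene big 1797 ztop 0.0913 top med [0.4422 0.5232 0.0894] rng [0.039 0.008 0.008] circ [0.4384 0.5634 0.0414]
scene pink 1079 ztop 0.0674 top med [0.4231 0.2319 0.066 ] rng [0.029 0.032 0.007] circ [0.423  0.2301 0.0119]
scene turq 1046 ztop 0.0675 top med [0.4304 0.2173 0.066 ] rng [0.046 0.122 0.008] circ [-0.1033  0.08    0.5474]
scene mill 1747 ztop 0.0647 top med [0.5598 0.0189 0.0633] rng [0.074 0.074 0.007] circ [0.56   0.0165 0.0291]
scene salt 1148 ztop 0.0895 top med [0.6984 0.1076 0.0879] rng [0.029 0.02  0.008] circ [0.6993 0.1058 0.0087]
scene tin 1773 ztop 0.0417 top med [0.6757 0.2221 0.0386] rng [0.088 0.09  0.008] circ [0.6756 0.2217 0.0328]
side slim 503 ztop 0.066 top med [0.5193 0.22   0.0642] rng [0.031 0.033 0.007] circ [0.5193 0.218  0.0125]
side big 925 ztop 0.073 top med [0.4351 0.4776 0.073 ] rng [0.02  0.054 0.023] circ [0.4033 0.5077 0.044 ]
side mill 1114 ztop 0.0635 top med [0.56   0.015  0.0616] rng [0.072 0.077 0.008] circ [0.5606 0.0148 0.029 ]
side pink 646 ztop 0.0659 top med [0.4248 0.2292 0.0641] rng [0.03  0.035 0.008] circ [0.4236 0.2292 0.0117]
side turq 627 ztop 0.0665 top med [0.4303 0.1537 0.0641] rng [0.046 0.124 0.008] circ [-0.8319 -0.104   1.2958]
```

```bash
cat >> h.py <<'E'
def ring(w,c,z,h,rmin,rmax):
    P=w.reshape(-1,3);P=P[np.isfinite(P[:,2])]
    q=np.hypot(P[:,0]-c[0],P[:,1]-c[1])
    return P[(abs(P[:,2]-z)<h)&(q>rmin)&(q<rmax)]
def edge(p,w,c,z,rad,name=None):  # circle centre through the outer edge of the level face at z
    Q=ring(w,c,z,.004,0,rad+.006)
    H=cv2.convexHull(Q[:,:2].astype(np.float32))[:,0]
    x=circ(H.astype(float)); return x.round(4),np.median(Q[:,2]).round(4),len(Q)
E
python3 - <<'E'
from h import *
r.reach([.56,.0155,.2],down(0)); p,d,w=wrist(); cv2.imwrite("pics/w_mill.png",p[:,:,::-1])
print(edge(p,w,(.56,.0155),.062,.037)); Q=ring(w,(.56,.0155),.062,.004,0,.045); print(np.percentile(np.hypot(*(Q[:,:2]-[.56,.0155]).T),[0,1,99,100]))
np.savez("wm.npz",p=p,w=w)
r.reach([.519,.2185,.2],down(0)); p,d,w=wrist(); cv2.imwrite("pics/w_sl.png",p[:,:,::-1])
print(edge(p,w,(.519,.2185),.065,.015),edge(p,w,(.519,.2185),.039,.024)); np.savez("ws.npz",p=p,w=w)
s=r.read_state();print(s["time_s"],s["eef_pos"],s["eef_rot"],s["contact_force"])
cv2.imwrite("pics/w2.png",np.hstack([cv2.resize(x[:,:,::-1],(400,300)) for x in(np.load("wm.npz")["p"],p)]))
E
```

```text
(array([0.5625, 0.0112, 0.0368]), np.float64(0.0625), 7910)
[0.01135471 0.01413124 0.04044145 0.04168889]
(array([0.5206, 0.217 , 0.0149]), np.float64(0.0654), 1327) (array([0.5206, 0.217 , 0.0239]), np.float64(0.0395), 1785)
3.2167 [0.51953782 0.21730775 0.20000888] [ 5.25778550e-04  9.99999821e-01 -2.50870560e-04  1.39129006e-04] [ 0.19794995  0.16675133 -0.67434874]
```

View pics/w2.png

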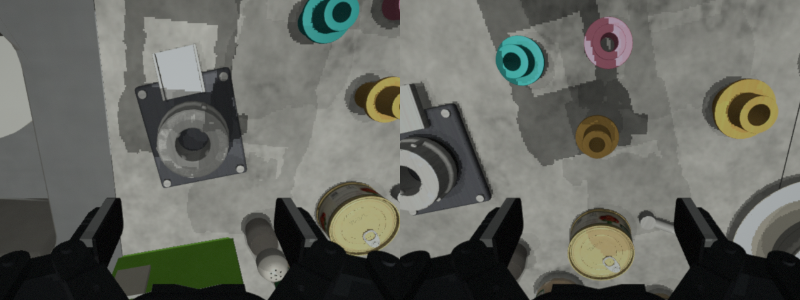

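Left half: the mill head with its open bore at (192,140). Right half: the slim sleeve at (598,137), with clear room around it for the fingers. I'll settle the arm, re-measure both and grasp.

Run:
```python
from h import *
r.reach([.5625,.0115,.2],down(0)); r.hold(.4); p,d,w=wrist()
print(r.read_state()["eef_pos"],edge(p,w,(.5625,.0112),.0625,.037))
r.reach([.5206,.217,.16],down(0)); r.hold(.4); p,d,w=wrist()
a=edge(p,w,(.5206,.217),.065,.015);print(r.read_state()["eef_pos"],a,edge(p,w,(.5206,.217),.039,.024))
c=a[0]
r.move_straight([c[0],c[1],.069],down(0),speed=.08,max_force=6)
r.hold(.2); s=r.read_state();print(s["eef_pos"],s["contact_force"])
command_gripper(.02,60); r.hold(.2); s=r.read_state();print(s["eef_pos"],s["contact_force"],s["grip_width"],s["grip_force"])
np.save("grasp.npy",s["eef_pos"])
r.move_straight([s["eef_pos"][0],s["eef_pos"][1],.18],speed=.1); r.hold(.3)
p,d,w=wrist(); cv2.imwrite("pics/held.png",p[:,:,::-1]);np.savez("held.npz",w=w,p=p)
s=r.read_state();print(s["time_s"],s["eef_pos"],s["contact_force"],s["grip_width"])
```

```text
[0.56245981 0.01208257 0.19999856] (array([0.5625, 0.0112, 0.0367]), np.float64(0.0624), 7954)
[0.52081423 0.21650973 0.16008834] (array([0.5207, 0.217 , 0.015 ]), np.float64(0.0655), 1810) (array([0.5207, 0.217 , 0.0239]), np.float64(0.0395), 2332)
[0.52090133 0.21703444 0.06941289] [ 0.14820088  0.90263072 -0.66816573]
[0.52083546 0.21698195 0.06923977] [-0.3804977  -0.18354509  5.67421228] 0.0280423630566729 59.265239238739014
9.7 [0.52075096 0.21694943 0.17976355] [ 0.05979659  0.11315104 -2.50204839] 0.02799320684019752
```

View pics/held.png

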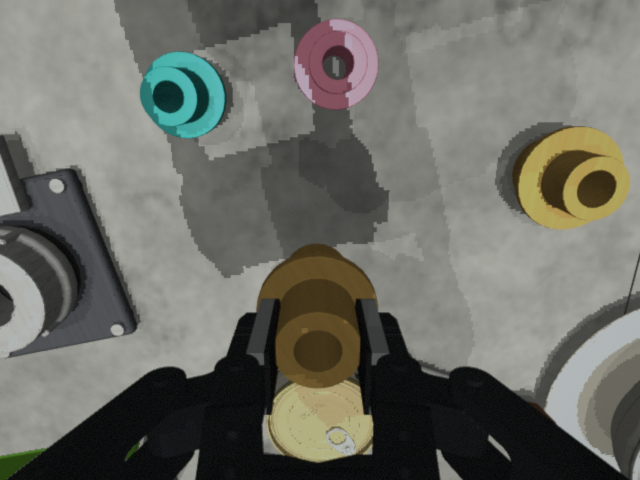

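The sleeve is held, seen at (318,320). I'll check how it sits in the hand for height, tilt and offset.

Run:
```python
from h import *
z=np.load("held.npz");w=z["w"];c=(.5207,.217)
P=ring(w,c,.15,.05,0,.03)
h,e=np.histogram(P[:,2],np.arange(.13,.19,.002)); print([(round(a,3),b) for a,b in zip(e,h) if b>100])
for zz,a,b in((.1755,.0,.0165),(.1495,.017,.0265)):
    Q=ring(w,c,zz,.003,a,b); A=np.c_[Q[:,:2]-c,np.ones(len(Q))]
    k=np.linalg.lstsq(A,Q[:,2],rcond=None)[0]; H=cv2.convexHull(Q[:,:2].astype(np.float32))[:,0].astype(float)
    print(zz,len(Q),"plane",k.round(4),"hull circ",circ(H).round(4), H.min(0).round(4),H.max(0).round(4))
```

```text
[(np.float64(0.146), np.int64(215)), (np.float64(0.148), np.int64(1471)), (np.float64(0.15), np.int64(1722)), (np.float64(0.152), np.int64(223)), (np.float64(0.154), np.int64(238)), (np.float64(0.156), np.int64(277)), (np.float64(0.158), np.int64(309)), (np.float64(0.16), np.int64(406)), (np.float64(0.162), np.int64(490)), (np.float64(0.164), np.int64(533)), (np.float64(0.166), np.int64(578)), (np.float64(0.168), np.int64(563)), (np.float64(0.17), np.int64(654)), (np.float64(0.172), np.int64(668)), (np.float64(0.174), np.int64(2316)), (np.float64(0.176), np.int64(2358)), (np.float64(0.178), np.int64(325)), (np.float64(0.18), np.int64(368)), (np.float64(0.182), np.int64(380)), (np.float64(0.184), np.int64(384)), (np.float64(0.186), np.int64(367))]
0.1755 4473 plane [ 0.0083 -0.0072  0.1758] hull circ [0.5208 0.217  0.0157] [0.5052 0.2033] [0.5362 0.2317]
0.1495 2619 plane [ 0.034  -0.0071  0.1504] hull circ [0.5203 0.2173 0.0237] [0.4963 0.1934] [0.5202 0.2409]
```

It sits upright and centred on the TCP, with its foot 69 mm below it. Now I'll carry it over and start it in the bore.

Run:
```python
from h import *
command_gripper(.02,110)
q=down(0); m=np.array([.5625,.0112])
r.move_straight([*m,.18],q,speed=.12); r.move_straight([*m,.14],q,speed=.1); r.hold(.4)
s=r.read_state(); f0=s["contact_force"]; print(s["eef_pos"],f0,s["grip_width"])
for z in(.131,.128,.1252):
    hit=r.move_straight([*m,z],q,speed=.02,max_force=5); r.hold(.15); s=r.read_state()
    print(z,hit,s["eef_pos"].round(4),(s["contact_force"]-f0).round(2),np.round(s["torque"],2))
    if hit: break
r.hold(.3); print(r.read_state()["time_s"])
p,_=optics.get_image("side"); cv2.imwrite("pics/ins.png",cv2.resize(p[150:270,290:450],(640,480),interpolation=cv2.INTER_CUBIC)[:,:,::-1])
```

```text
[0.562634   0.01115347 0.1403497 ] [-0.65846994 -0.42970379 -0.95827306] 0.026626544473783615
0.131 False [0.5626 0.0112 0.1311] [ 0.58  0.59 -0.59] [-0.   -0.03 -0.01]
0.128 False [0.5625 0.0112 0.128 ] [ 0.24  0.91 -0.69] [-0.03  0.01  0.  ]
0.1252 False [0.5625 0.0112 0.1252] [ 1.03  0.67 -0.29] [0.04 0.01 0.01]
14.7083
```

View pics/ins.png

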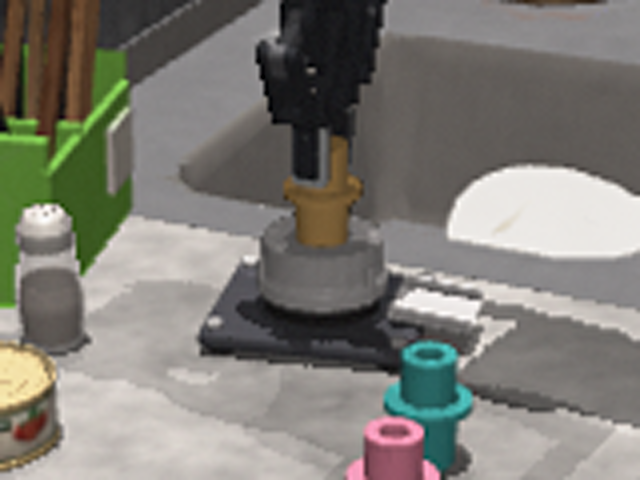

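The sleeve stands upright in the mouth of the bore (crop, 322,230), and no resistance was felt. Now I'll press in small steps, watching the force.

Run:
```python
from h import *
q=down(0); x,y=.5625,.0112; z=.1252; f0z=-.96
def F():
    a=[]
    for _ in range(4): r.hold(.03); a.append(r.read_state()["contact_force"])
    return np.mean(a,0)-[-.66,-.43,f0z]
while z>.088:
    f=F(); z-=.002 if f[2]<10 else .001 if f[2]<17 else .0005
    r.move_straight([x,y,z],q,speed=.02,max_force=12); f=F(); s=r.read_state()
    print(round(z,4),s["eef_pos"].round(4)[2],f.round(1),round(s["grip_width"],4))
    if f[2]>=21 or np.hypot(f[0],f[1])>8: break
print(s["time_s"],np.round(s["torque"],2))
```

```text
0.1232 0.1232 [ 0.6  0.7 -0.5] 0.0267
0.1212 0.1212 [ 0.3  0.  -0.4] 0.0266
0.1192 0.1191 [ 0.9 -0.  -1. ] 0.0264
0.1172 0.1172 [ 1.2 -1.1 -0.8] 0.0266
0.1152 0.1153 [ 1.2 -2.4  0.4] 0.0268
0.1132 0.1133 [ 0.5 -2.6  2.2] 0.0267
0.1112 0.1113 [ 0.5 -3.3  3.7] 0.0269
0.1092 0.1092 [ 1.1 -3.1  4.7] 0.0267
0.1072 0.1073 [ 1.  -3.6  5.2] 0.0269
0.1052 0.1053 [ 0.5 -2.8  6.2] 0.0266
0.1032 0.1033 [ 0.9 -3.7  6. ] 0.0263
0.1012 0.1015 [ 0.2 -3.   6.9] 0.0264
0.0992 0.0996 [ 1.1 -2.4  7.5] 0.0266
0.0972 0.0978 [-0.4 -3.  10. ] 0.0268
0.0952 0.0959 [-0.1 -3.2 10.8] 0.0267
0.0932 0.0944 [-1.2 -4.  14.3] 0.0265
0.0922 0.0937 [-2.4 -3.7 16.5] 0.0265
0.0912 0.093 [-3.4 -3.4 18.4] 0.0268
0.0907 0.0927 [-3.7 -3.6 20.1] 0.0269
0.0902 0.0924 [-3.8 -3.2 21.1] 0.0267
25.0917 [-0.39  0.82 -0.03]
```

21 N was reached and the force climbed steadily, so the shoulder is home. I'll unload to near zero force, release, retreat and check.

Run:
```python
from h import *
q=down(0); x,y=.5625,.0112; z=.0902
while z<.100:
    z+=.001; r.move_straight([x,y,z],q,speed=.03); r.hold(.05); f=r.read_state()["contact_force"]-[-.66,-.43,-.96]
    if f[2]<3: break
print(z,f.round(1)); command_gripper(.085); r.hold(.1)
s=r.read_state(); r.move_straight([x,y,.2],q,speed=.12); r.hold(.4)
p,d,w=wrist(); cv2.imwrite("pics/done.png",p[120:360,180:500][:,:,::-1])
P0=ring(w,(x,y),.05,.06,0,.045)
for zz,h,a,b in((.062,.0035,.028,.0355),(.068,.003,.017,.0235),(.094,.003,0.009,.0145)):
    Q=ring(w,(x,y),zz,h,a,b); k=np.linalg.lstsq(np.c_[Q[:,:2]-[x,y],np.ones(len(Q))],Q[:,2],rcond=None)[0]
    print(zz,len(Q),"plane",k.round(4),"med",np.median(Q[:,2]).round(4))
print(edge(p,w,(x,y),.094,.015)); s=r.read_state();print(s["time_s"],s["contact_force"],s["grip_width"])
p,_=optics.get_image("side"); cv2.imwrite("pics/done2.png",cv2.resize(p[180:260,320:430],(660,480),interpolation=cv2.INTER_CUBIC)[:,:,::-1])
```

```text
0.09820000000000001 [ 4.2 -3.2  1.3]
0.062 3522 plane [0.0008 0.0016 0.0623] med 0.0623
0.068 1502 plane [ 0.0034 -0.0108  0.069 ] med 0.069
0.094 1253 plane [ 0.0064 -0.0056  0.0949] med 0.095
(array([0.5627, 0.0119, 0.0149]), np.float64(0.0948), 1683)
29.6417 [-0.26863334  0.38049908  1.35215523] 0.0848780702962748
```

View pics/done2.png

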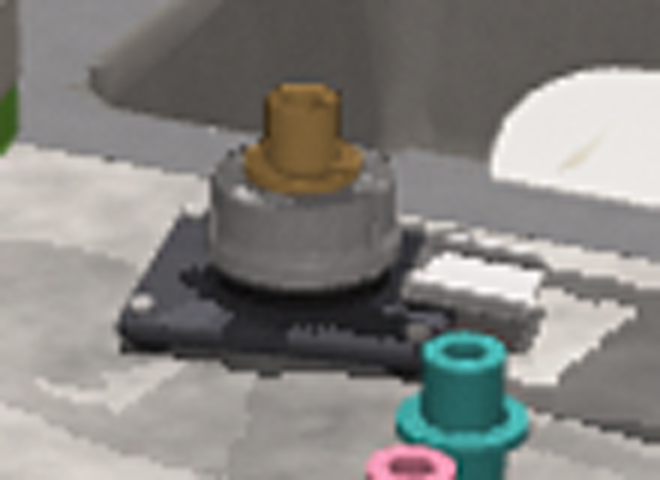

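View pics/done.png

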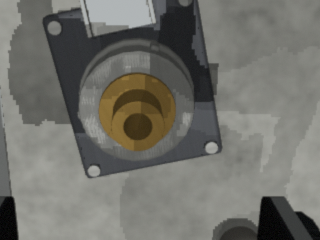

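In both views the flange lies flat on the rim all round: side crop (303,170), wrist crop (138,115). The measured gap is about 0.5 mm, tilt about 0.01 rad and offset 0.7 mm, all within limits, and the gripper is clear of everything.

```bash
python3 -c "
from workcell import r
print(r.finish_job())"
```

```text
the job is handed in; nothing more can be done
None
```

The slimmer sleeve is pressed home in the mill's bore and released, with a peak force of about 21 N and a measured shoulder gap of about 0.5 mm; the job is handed in, but no verdict came back.

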